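Change over the pans on the oyster stall's hob

ROBOT

A 6-joint arm with a two-finger parallel gripper is mounted at the origin on the work surface. World frame = base frame: x ahead of the robot, y to its left, z up, the work surface at z = 0. Lengths are in m, angles in rad, forces in N, time in s.
With the tool pointing down it reaches from about 0.375 to 0.9 m from the base axis. Payload 3.1 kg.
Tool frame: the origin (TCP) lies midway between the tips of the shut fingers; the grasp point (between the pads) lies 19 mm behind it; z points along the fingers, y is the line along which they close (so a half turn about z gives the same grasp; the last joint's range is limited). The gripper opens to 87 mm and grips with 3 to 60 N. Pads are 19 mm wide; open, the fingers measure 117 mm over their backs; the gripper's body (75 mm by 190 mm) begins 51 mm behind the grasp point.
Start: joints at [1.159, 0.527, 1.433, -0, 1.181, -0.178], TCP at [0.144, 0.608, 0.223] pointing down, gripper open.
Joint ranges: [-3.08, 3.08], [-0.75, 2.2], [0.22, 2.44], [-1.43, 4.57], [0, 2.65], [-2.85, 2.85]. Speed limits (rad/s): [2.79, 2.79, 3.14, 3.14, 3.14, 3.14].

INTERFACE

Orientations are given as a unit quaternion [x, y, z, w].
In Python, from rig import robot gives the robot as it stands.
- The arm moves only by the shell command python3 -m jog 'ROWS' [FORCE]. ROWS is a JSON object of lists of equal length, an entry for each row: "dp": the shift along the tool's x, y, z in mm, a list of three; "delta_rot": the turn, a rotation vector about the tool's x, y, z in rad, a list of three; "gripper": the opening, from -1 (shut) to 1 (fully open). A call has 1 to 12 rows; each row is the pose to reach, as a shift and turn from the pose commanded when the call began, along the tool's axes at that moment; what a row does not reach only later rows make up. A row lasts 1/10 s, in which the tool goes at most 50 mm and 8.59 degrees, less where a joint would pass 70% of its speed; a pose out of reach is approached as far as the arm can. A call with a gripper value outside its range is refused whole. The fingers move at their own pace and stop on an object; FORCE is the grip in N (left out, the last holds). Time passes only in rows, so rows that repeat a pose let the fingers close. It gives the time, the measured TCP pose, the force, the opening and the grip force at its end, in the units of the state.
- robot.get_obs(): the state, without advancing time (a new reading comes with each control period).
- robot.camera(name): name is "side" or "top"; returns the picture (420x560x3 uint8, red, green, blue); there is no depth.
- robot.camera_model(name): a dict with "fx", "fy", "cx", "cy" (pixels), "k1" (the pictures are not rectified: a ray, as slopes to the right and down, at radius r is drawn at 1 + k1 r^2 times it, then the intrinsics apply), "xyz" and "orientation" of the camera in the world. Camera axes: x right, y down, z forward; pixel columns grow to the right and rows downward; lengths in m; the calibration is good to about 2 mm. A picture is of the moment at which its call begins. camera_model takes no time and is no camera call.
- robot.hand_in(): hands the job in; it is judged then, once.
Trained networks look in the newest picture that a camera, given by its name, has taken for a name from the list of things; names that differ only in an ending like _2 or _b are one class to them, and where a whole thing is asked for, a point or a joint stands for the part that bears it (a point fixed in the world has none). Each returns a list of dicts, best first, with "score" (0 to 1); they miss things now and then, are a little off and sometimes report something else, mostly with a low value. They report only what shows in the picture. A call takes as long as a camera call. They do not tell look-alikes from the thing itself.
- robot.search_frame(name, camera): "rect" ([left, top, right, bottom] in pixels, round what is visible of it).
The state is a dict: "time": time; "q": joint angles; "joint_velocities": joint speeds; "joint_torque": joint torques, N m; "position": TCP position; "tool_rot": TCP orientation; "ft_force": force on the tool from outside, world axes, zero at the start; "moment": the same for the moment, N m; "grip_width": finger opening in m; "grip_force": force on a finger pad.
Only numpy, scipy, OpenCV 4.12 (cv2) and the standard library are available. Lean on these libraries where they do the work, as an engineer would, in place of code of your own. Each camera call takes 0.05 s, during which the arm holds its last target. There are 200 camera calls.

TASK

The sauce is ready, so change over the hob: first take the lid off the steel saucepan and set it gently, knob up, level and centred on the raised cork lid stand. Then slide the saucepan sideways from the red ring to the middle of the green ring, slide the black oyster skillet from the white ring to the middle of the red ring, both flat on the glass without lifting or tipping them, and last push the heat switch lever fully over, away from you. Leave everything else on the counter where it is.

Things in the scene. Friction and masses are not known exactly. Their poses are not given: they have to be found in the camera images.
- hob: Black glass hob with thin steel trim, 360 (x) by 600 (y) by 12 mm high, fixed on the steel counter. Origin at the centre of its underside; x points away from the robot, its top is at z = 12 mm. Three marked rings lie in a row along its y axis, 200 mm apart.
- zone_cook: Red ring painted on the glass (cooking position, always the middle one), 184 mm outer and 168 mm inner diameter. Origin at its centre, on the glass.
- zone_warm: Green ring painted on the glass (keep-warm position), same size, at one end of the row and empty at the start. Origin at its centre, on the glass.
- zone_wait: White ring painted on the glass (waiting position), same size, at the other end of the row; the skillet starts here. Origin at its centre, on the glass.
- saucepan: Steel saucepan, loose, about 0.8 kg, starts on the red ring: 124 mm wide at the base, 130 mm at the rim, 80 mm high, wall 4 mm. Origin at the centre of its underside, z up. A straight black handle 18 mm wide and 16 mm thick runs along its -x axis, from the wall to 188 mm from the centre, its middle 55 mm above the underside.
- saucepan_handle (a point): Mid-length point of the saucepan's handle, 125 mm from the pan's centre, 55 mm above its underside.
- skillet: Black skillet, loose, about 0.8 kg, with three oysters bedded in it (part of it): 136 mm wide at the base, 160 mm at the rim, 42 mm high, wall 4 mm. Origin at the centre of its underside, z up. A straight wooden handle 20 mm wide and 14 mm thick runs along its -x axis to 200 mm from the centre, its middle 42 mm above the underside.
- skillet_handle (a point): Mid-length point of the skillet's handle, 138 mm from the pan's centre, 42 mm above its underside.
- lid: Steel lid of the saucepan, loose, 0.25 kg, 140 mm in diameter. Origin at the centre of its lowest edge, z up. A locating skirt (112 mm outer, 104 mm inner diameter, 6 mm deep) hangs inside the pan with about 5 mm play; the flat plate inside the skirt is 6 mm above the origin. A round black knob 30 mm in diameter stands on top, from 19 to 49 mm above the origin.
- lid_knob (a point): Middle of the lid's knob, on its axis, 34 mm above the lid's origin (28 mm above the plate's underside).
- lid_stand: Lid stand, fixed: a dark wooden foot 80 mm in diameter, a thin brass post and a round cork top 60 mm in diameter, 110 mm high overall, to the left or the right of the hob. Origin at the centre of its foot.
- stand_top (a point): Centre of the cork top's upper face, 110 mm above the counter. The cork fits inside the lid's skirt.
- heat_base: Grey housing of the heat switch, fixed on the counter on the other side of the hob from the lid stand. Its +x axis is the direction in which the lever is pushed (away from the robot, turned by up to about 20 degrees). Origin at the centre of its underside.
- heat (a joint): Angle of the red lever: 0 leans fully towards the robot (off), 1.0 fully over away from the robot (on). It stays where it is left.
- heat_tip (a point): Tip of the red lever, 80 mm from its pivot.
- ramekin: White ramekin, 56 mm across, 35 mm high, on the hob's far edge: leave alone. Origin under its centre.
- salt_jar: Glass salt jar, 56 mm across, 70 mm high, on the counter: leave alone. Origin under its centre.
- sauce_bottle: Red sauce bottle, 50 mm across, 160 mm high, on the counter: leave alone. Origin under its centre.
- plate: Small white plate, 140 mm across, on the counter: leave alone. Origin under its centre.
- oyster_a: Closed oyster about 80 mm long and 18 mm high on the counter: leave alone. Origin under its middle.
- oyster_b: Opened oyster about 72 mm long and 16 mm high on the small white plate: leave alone. Origin under its middle.
Not all that is in view belongs to the job. What is shaped like the lid but purple is not meant. Several things have the shape of the lid_stand; the one meant has the colours described above.

How it is judged:
By the outcome, as a careful person would: the job done as asked, in the order asked, and still so for the second after the job is handed in, with the robot touching nothing.
It also fails if it takes over 72 s, if anything falls off the work surface, if the arm or the gripper's body presses on something with over 40 N, if the wrist force passes 120 N, or if a joint passes its speed limit or range.

## Working session

There is one attempt and no reset: what is moved stays moved. The work goes in short steps, Python scripts to look and compute and a shell command to move; the robot and the scene stay as the last step left them, time stands still between calls to the robot, and variables do not carry over. Pictures are saved under pics/ and viewed, at most 15 in all, crops included, and the job is handed in when it is done.

```bash
mkdir -p pics; ls; python3 - <<'E'
from rig import robot
import cv2,json
o=robot.get_obs(); print({k:(v if not hasattr(v,'tolist') else v.tolist()) for k,v in o.items()})
for c in("side","top"):
    im=robot.camera(c); cv2.imwrite(f"pics/{c}0.png",im[:,:,::-1]); print(c,robot.camera_model(c))
    for n in["hob","saucepan","saucepan_handle","skillet","skillet_handle","lid","lid_knob","lid_stand","heat_base","heat_tip","zone_cook","zone_warm","zone_wait"]:
        print(n,[(d["rect"],round(d["score"],2)) for d in robot.search_frame(n,c)])
E
```

```text
pics
{'time': 0.0, 'q': [1.1594919726805146, 0.5284634101311896, 1.4339015333692247, -1.5734735803442148e-05, 1.1813882537476954, -0.1784963145718275], 'joint_velocities': [-0.00019419530214002644, 0.0006454960731119229, 0.00021419140719844515, -0.0006390497383213651, 0.00019955830026356723, 0.0010461418830699715], 'joint_torque': [-0.0011614410323090851, -44.004220962524414, -17.65897035598755, 0.0631952821277082, 0.05829058354720473, -0.0001787456676538568], 'position': [0.14387044992180179, 0.6074638369061768, 0.22157357207556544], 'tool_rot': [0.1161382786138924, 0.9932324668479697, -0.0010357519758684088, -0.0003070139133158136], 'ft_force': [-0.3870999300591767, -0.1490658055273085, -0.21376703642368267], 'moment': [-0.027220988070282635, -0.00045278127877783396, -0.013587256773264628], 'grip_force': 0.0, 'grip_width': 0.08679472496003561}
side {'fx': 396.9427497012334, 'fy': 396.9427497012334, 'cx': 275.89216156835926, 'cy': 210.41259044974015, 'k1': -0.03854053423690958, 'xyz': array([0.28409516, 0.83490204, 1.13519968]), 'orientation': array([-0.08825222,  0.92918616, -0.356
[... 1572 characters left out ...]
.2, 189.2], 0.8), ([145.8, 268.5, 187.0, 307.6], 0.67), ([131.9, 187.3, 140.6, 200.2], 0.67)]
lid_knob [([231.7, 145.7, 273.5, 188.5], 0.75), ([146.0, 267.2, 189.2, 310.4], 0.57), ([289.7, 161.8, 346.3, 201.5], 0.42)]
lid_stand [([377.2, 199.4, 404.5, 219.8], 0.67), ([418.5, 195.7, 454.6, 222.7], 0.67)]
heat_base [([128.9, 183.3, 151.4, 202.2], 0.79), ([233.3, 146.5, 275.2, 187.9], 0.38), ([221.2, 118.6, 233.7, 137.9], 0.37)]
heat_tip [([289.1, 158.0, 343.3, 202.7], 0.41), ([126.9, 191.5, 138.5, 202.3], 0.39)]
zone_cook [([229.7, 151.8, 284.1, 201.1], 0.58), ([216.8, 117.9, 235.5, 138.8], 0.57)]
zone_warm [([168.9, 144.5, 223.9, 198.7], 0.56)]
zone_wait [([291.4, 164.6, 343.7, 201.9], 0.65)]
```

View pics/top0.png

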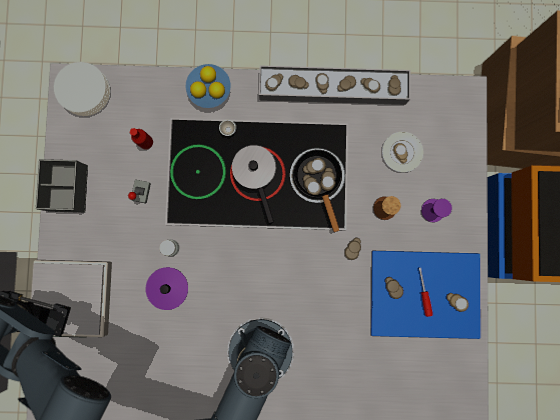

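View pics/side0.png

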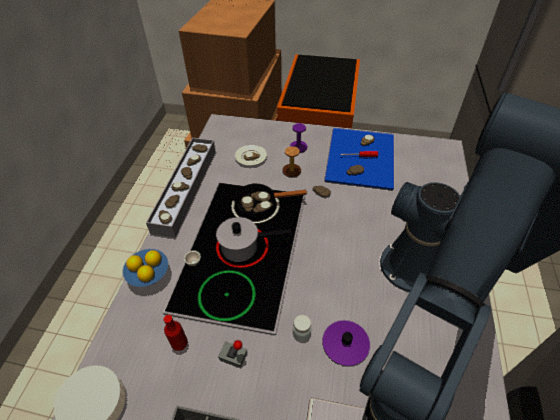

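The top view shows these look-alikes:
- **Lid:** the steel lid on the pan at (253,167), and a purple lid at (167,289).
- **Stand:** the cork and brass one at (387,207), and a purple one at (436,210).

I choose the steel lid and the cork stand. The heat switch is at (141,190), with its red tip at (131,196). The pan handle points to (270,222) and the skillet handle to (336,230).

```bash
cat > h.py <<'E'
import numpy as np,cv2
from rig import robot
from scipy.spatial.transform import Rotation as R
from scipy.optimize import least_squares
M={c:robot.camera_model(c) for c in("side","top")}
def K(m): return np.array([[m["fx"],0,m["cx"]],[0,m["fy"],m["cy"]],[0,0,1.]]),np.array([m["k1"],0,0,0,0.])
def ray(c,p):
    m=M[c];k,d=K(m); u=cv2.undistortPoints(np.asarray(p,float).reshape(-1,1,2),k,d)[:,0]
    return R.from_quat(m["orientation"]).apply(np.c_[u,np.ones(len(u))])
def onz(c,p,z):
    r=ray(c,p);o=np.array(M[c]["xyz"]); return (o+r*((z-o[2])/r[:,2])[:,None])[:,:2]
def proj(c,P):
    m=M[c];k,d=K(m);Rt=R.from_quat(m["orientation"]).inv()
    q=Rt.apply(np.atleast_2d(P)-m["xyz"]); return cv2.projectPoints(q,np.zeros(3),np.zeros(3),k,d)[0][:,0]
def tri(a,b):
    ra=ray("side",[a])[0];rb=ray("top",[b])[0];oa,ob=M["side"]["xyz"],M["top"]["xyz"]
    s=np.linalg.lstsq(np.c_[ra,-rb],ob-oa,rcond=None)[0];A=oa+s[0]*ra;B=ob+s[1]*rb
    return (A+B)/2,np.linalg.norm(A-B)
def mask(im,f,box):
    a=im.astype(int);r,g,b=a[...,0],a[...,1],a[...,2];m=f(r,g,b);z=np.zeros_like(m);x0,y0,x1,y1=box;z[y0:y1,x0:x1]=1;m=m&z
    return np.argwhere(m)[:,::-1].astype(float)
def circ(P,r=None):
    f=lambda v:np.hypot(P[:,0]-v[0],P[:,1]-v[1])-(v[2] if r is None else r)
    s=least_squares(f,[*P.mean(0),.09],loss="soft_l1",f_scale=.003); return s.x
E
python3 - <<'E'
from h import *
ims={c:cv2.imread(f"pics/{c}0.png")[:,:,::-1] for c in M}
G=lambda r,g,b:(g>80)&(g>r+50)&(g>b+30); RD=lambda r,g,b:(r>90)&(r>g+60)&(r>b+60); W=lambda r,g,b:(r>150)&(g>150)&(b>150)
for n,f,bs in[("warm",G,{"top":(165,135,232,205),"side":(190,262,265,328)}),("cook",RD,{"top":(226,140,290,205),"side":(212,210,275,270)}),("wait",W,{"top":(286,145,345,205),"side":(228,180,284,225)})]:
    for c in M:
        P=onz(c,mask(ims[c],f,bs[c]),.012); print(n,c,len(P),circ(P).round(4),circ(P,.088)[:2].round(4))
# cork, knob, lid, red tip
CK=lambda r,g,b:(r>130)&(r>b+40)
for n,f,bt,bsd in[("tip",RD,(124,188,140,204),(228,336,246,352)),("cork",CK,(370,192,406,222),(280,143,305,165)),("knob",lambda r,g,b:(r<70)&(g<70),(245,158,262,174),(228,218,246,238))]:
    a=mask(ims["side"],f,bsd).mean(0);b=mask(ims["top"],f,bt).mean(0); print(n,a,b,tri(a,b))
t=cv2.resize(ims["top"][110:240,110:350],None,fx=3.3,fy=3.3,interpolation=cv2.INTER_CUBIC)
cv2.imwrite("pics/crop1.png",t[:,:,::-1])
s=ims["side"]
A=cv2.resize(s[140:280,195:335],(560,560),interpolation=cv2.INTER_CUBIC);B=cv2.resize(s[325:375,205:255],(235,235));C=cv2.resize(ims["top"][175:225,120:170],(235,235))
cv2.imwrite("pics/crop2.png",np.hstack([A,np.vstack([B,C,np.zeros((90,235,3),np.uint8)])])[:,:,::-1])
E
```

```text
warm side 402 [0.5866 0.2289 0.0875] [0.5866 0.2288]
warm top 396 [0.5861 0.228  0.0878] [0.5861 0.228 ]
cook side 187 [0.5863 0.0296 0.088 ] [0.5863 0.0296]
cook top 288 [0.5864 0.0282 0.0883] [0.5861 0.028 ]
wait side 152 [ 0.5883 -0.144   0.0677] [ 0.5946 -0.1189]
wait top 445 [ 0.5805 -0.1461  0.0647] [ 0.5886 -0.1693]
tip [237.14035088 344.01754386] [131.36170213 195.19148936] (array([0.49094941, 0.4193035 , 0.10059066]), np.float64(0.001095902047193976))
cork [291.4587156  150.51376147] [391.31460674 204.89138577] (array([ 0.48330856, -0.40391038,  0.10602494]), np.float64(0.0006417844104560001))
knob [235.92391304 227.73913043] [252.91139241 165.40506329] (array([0.59504037, 0.03758903, 0.1174375 ]), np.float64(0.001424161833745201))
```

View pics/crop1.png

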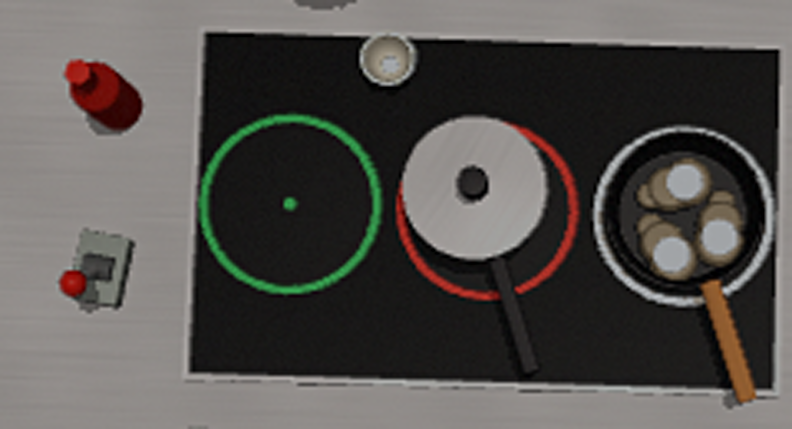

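View pics/crop2.png

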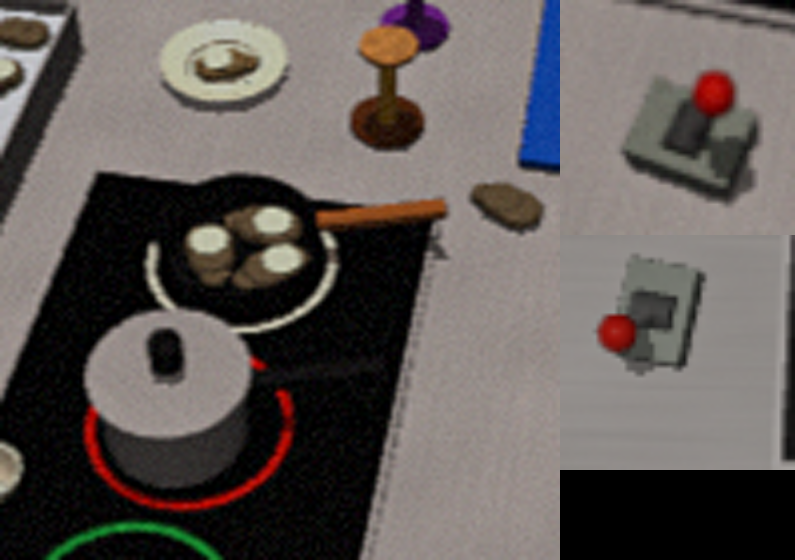

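The crops confirm the choice: a steel lid with a black knob (crop1 475,183), and a cork top on a brass post (crop2 388,45). The red lever leans towards the robot. I'm moving towards the knob first, above everything.

```bash
D=1; python3 -m jog '{"dp":[[-30,-22,4],[-65,-50,10],[-102,-80,20],[-140,-110,30],[-178,-140,40],[-216,-170,40],[-254,-200,40],[-292,-230,40],[-330,-260,40],[-365,-288,40],[-400,-315,40],[-400,-315,40]],"delta_rot":[[0,0,0],[0,0,0],[0,0,0],[0,0,0],[0,0,0],[0,0,0],[0,0,0],[0,0,0],[0,0,0],[0,0,0],[0,0,0],[0,0,0]],"gripper":[0,0,0,0,0,0,0,0,0,0,0,0]}' 30
python3 - <<'E'
from h import *
ims={c:cv2.imread(f"pics/{c}0.png")[:,:,::-1] for c in M}
# handles (crop1 pixels)
def hd(n,p,q,z):
    a,b=onz("top",[np.array(p)/3.3+110,np.array(q)/3.3+110],z); d=(b-a)/np.linalg.norm(b-a); print(n,a.round(4),b.round(4),"dir",d.round(3),"yaw of handle from -x deg",np.degrees(np.arctan2(-d[1],-d[0])).round(1))
hd("pan",(500,262),(528,372),.075); hd("skil",(712,283),(744,400),.061)
WD=lambda r,g,b:(r>110)&(r>b+45)&(r<230)
for c,bx in(("top",(318,190,345,236)),("side",(272,186,309,202))):
    P=onz(c,mask(ims[c],lambda r,g,b:(r>90)&(r>b+45),bx),.058); m=P.mean(0); v=np.linalg.svd(P-m)[2][0]; v*=-np.sign(v[0]); t=(P-m)@v
    print("skil wood",c,len(P),m.round(4),v.round(3),"end",(m+v*np.percentile(t,99)).round(4),"centre",(m+v*(np.percentile(t,99)-.2)).round(4))
# cork top ellipse: bright cork
for c,bx in(("top",(370,192,406,222)),("side",(280,143,305,165))):
    P=mask(ims[c],lambda r,g,b:(r>165)&(r>b+50),bx); h=cv2.convexHull(P.astype(np.float32))[:,0]; w=onz(c,h,.11); print("cork",c,len(P),circ(w).round(4))
# lid disc
for c,bx in(("top",(228,140,280,192)),("side",(212,212,262,250))):
    P=mask(ims[c],lambda r,g,b:(r>95)&(abs(r-b)<30),bx); h=cv2.convexHull(P.astype(np.float32))[:,0]; print("lid",c,circ(onz(c,h,.097)).round(4))
# heat base top corners from crop2 lower right panel (4.7x, off 560,235)
c=np.array([[628,256],[704,264],[686,368],[612,352]])-[560,235]; w=onz("top",c/4.7+[120,175],.03); print("base corners",w.round(4).tolist())
E
```

```text
time: 2.6
position: [0.4656, 0.2057, 0.1831]
tool_rot: [0.119, 0.993, 0.0, 0.003]
ft_force: [0.4, -0.3, 1.1]
grip_width: 0.0435
grip_force: 0.0
pan [0.524  0.0094] [ 0.4172 -0.0212] dir [-0.961 -0.276] yaw of handle from -x deg 16.0
skil [ 0.5109 -0.1995] [ 0.3965 -0.2334] dir [-0.959 -0.284] yaw of handle from -x deg 16.5
skil wood top 216 [ 0.455  -0.2163] [-0.945 -0.326] end [ 0.3988 -0.2356] centre [ 0.5879 -0.1705]
skil wood side 114 [ 0.4557 -0.2145] [-0.945 -0.326] end [ 0.3991 -0.2341] centre [ 0.5881 -0.1688]
cork top 1 [ 0.4917 -0.4279  0.0496]
cork side 60 [ 0.4829 -0.4014  0.0259]
lid top [0.5942 0.0369 0.0694]
lid side [0.5911 0.0268 0.0802]
base corners [[0.5499, 0.4316], [0.5458, 0.3781], [0.4721, 0.3871], [0.4818, 0.4393]]
```

```bash
python3 -m jog '{"dp":[[-25,-20,0],[-55,-45,0],[-85,-70,0],[-115,-95,0],[-145,-118,0],[-165,-133,0],[-165,-133,0],[-165,-133,10],[-165,-133,25],[-165,-133,40],[-165,-133,40],[-165,-133,40]],"delta_rot":[[0,0,-0.1],[0,0,-0.2],[0,0,-0.3],[0,0,-0.4],[0,0,-0.525],[0,0,-0.525],[0,0,-0.525],[0,0,-0.525],[0,0,-0.525],[0,0,-0.525],[0,0,-0.525],[0,0,-0.525]],"gripper":[0.4,0.4,0.4,0.4,0.4,0.4,0.4,0.4,0.4,0.4,0.4,0.4]}' 30
python3 - <<'E'
from h import *
im=robot.camera("side"); o=robot.get_obs(); print(o["position"],R.from_quat(o["tool_rot"]).as_matrix().round(3).tolist())
cv2.imwrite("pics/s1.png",cv2.resize(im[170:290,180:320],(700,600),interpolation=cv2.INTER_CUBIC)[:,:,::-1])
E
```

```text
time: 3.8
position: [0.5893, 0.0432, 0.1421]
tool_rot: [-0.146, 0.989, 0.0, -0.001]
ft_force: [0.2, 1.0, 0.6]
grip_width: 0.0609
grip_force: 0.0
[0.59008816 0.0429188  0.14274032] [[-0.957, -0.289, -0.0], [-0.289, 0.957, 0.0], [0.0, 0.0, -1.0]]
```

View pics/s1.png

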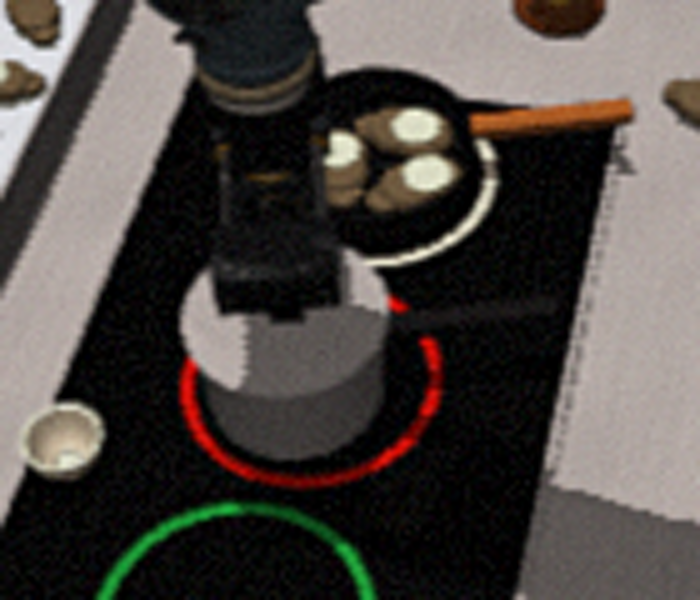

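The gripper sits over the lid at crop (285,280), about 7 mm off the knob. I'll correct that, descend and close.

```bash
python3 -m jog '{"dp":[[-3,-7,0],[-3,-7,0],[-3,-7,12],[-3,-7,24],[-3,-7,34],[-3,-7,34],[-3,-7,34],[-3,-7,34],[-3,-7,34],[-3,-7,34],[-3,-7,34],[-3,-7,34]],"delta_rot":[[0,0,0],[0,0,0],[0,0,0],[0,0,0],[0,0,0],[0,0,0],[0,0,0],[0,0,0],[0,0,0],[0,0,0],[0,0,0],[0,0,0]],"gripper":[0.4,0.4,0.4,0.4,0.4,0.4,-1,-1,-1,-1,-1,-1]}' 35
```

```text
time: 5.05
position: [0.5955, 0.0363, 0.1089]
tool_rot: [-0.145, 0.989, 0.0, 0.0]
ft_force: [-1.0, 1.3, 1.4]
grip_width: 0.0292
grip_force: 35.0
```

```bash
python3 -m jog '{"dp":[[0,0,-4],[0,0,-12],[0,0,-25],[0,0,-42],[0,0,-60],[0,0,-78],[0,0,-90],[0,0,-90]],"delta_rot":[[0,0,0],[0,0,0],[0,0,0],[0,0,0],[0,0,0],[0,0,0],[0,0,0],[0,0,0]],"gripper":[-1,-1,-1,-1,-1,-1,-1,-1]}'
python3 -m jog '{"dp":[[5,-9,0],[16,-27,0],[33,-55,0],[52,-87,0],[73,-121,0],[94,-156,0],[115,-190,0],[133,-220,0],[149,-247,0],[161,-266,0],[168,-278,0],[168,-278,0]],"delta_rot":[[0,0,0],[0,0,0],[0,0,0],[0,0,0],[0,0,0],[0,0,0],[0,0,0],[0,0,0],[0,0,0],[0,0,0],[0,0,0],[0,0,0]],"gripper":[-1,-1,-1,-1,-1,-1,-1,-1,-1,-1,-1,-1]}'
python3 - <<'E'
from h import *
im=robot.camera("top"); im2=robot.camera("side");o=robot.get_obs(); print(o["position"],o["grip_width"],o["ft_force"])
# clear view of pan (lid off), pan rim, cork
A=cv2.resize(im[130:250,220:300],(400,600),interpolation=cv2.INTER_CUBIC)
B=cv2.resize(im2[120:290,205:315],(388,600),interpolation=cv2.INTER_CUBIC)
cv2.imwrite("pics/c3.png",np.hstack([A,B])[:,:,::-1])
cv2.imwrite("pics/top1.png",im[:,:,::-1]);cv2.imwrite("pics/side1.png",im2[:,:,::-1])
E
```

```text
time: 5.85
position: [0.5969, 0.0358, 0.2012]
tool_rot: [-0.146, 0.989, -0.001, 0.003]
ft_force: [0.8, -0.2, -1.8]
grip_width: 0.0293
grip_force: 35.0
time: 7.05
position: [0.5137, -0.2804, 0.1977]
tool_rot: [-0.144, 0.99, 0.0, -0.001]
ft_force: [0.2, -0.2, -2.6]
grip_width: 0.0291
grip_force: 35.0
[ 0.51417987 -0.27778596  0.19788286] 0.02920104731641031 [-0.35847822 -0.04233311 -2.50728093]
```

View pics/c3.png

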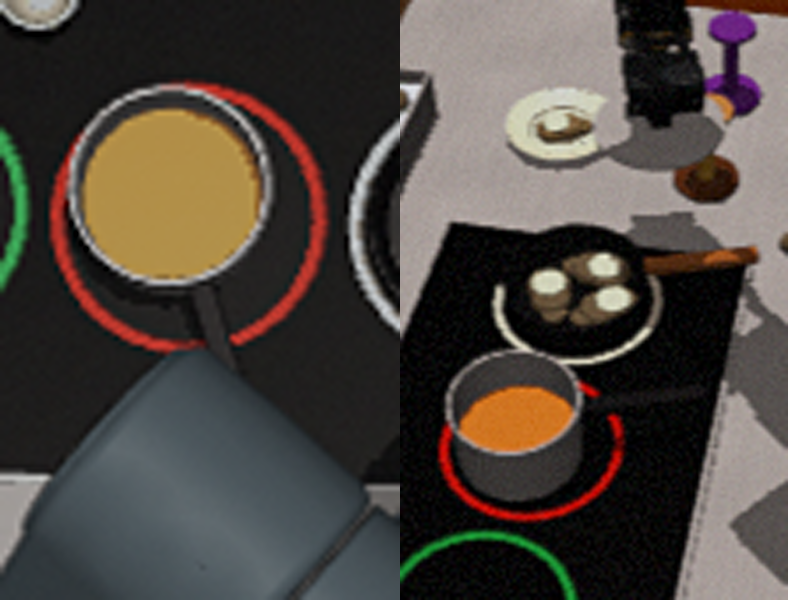

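The lid is held level at right-panel (665,135), and the pan now shows open sauce, rim centred at left-panel (170,186). Next I'll refine the cork and pan centres.

```bash
python3 - <<'E'
from h import *
print("pan",onz("top",[[254,167.1]],.092), "pan side rim",onz("side",[[205+515*110/388, 120+401*170/600]],.092))
print("cork side",onz("side",[[292,151.3]],.11),"foot",onz("side",[[291.75,170.9]],.01))
ims={c:cv2.imread(f"pics/{c}0.png")[:,:,::-1] for c in M}
th=np.linspace(0,2*np.pi,72,endpoint=False)
for c,bx in(("top",(370,190,408,222)),("side",(278,140,306,167))):
    P=mask(ims[c],lambda r,g,b:(r>105)&(r>b+35),bx); m=np.zeros((420,560),np.float32); m[P[:,1].astype(int),P[:,0].astype(int)]=1
    print(c,len(P),P.min(0),P.max(0))
    best=[]
    for x in np.arange(.465,.505,.001):
        for y in np.arange(-.425,-.385,.001):
            def cov(r): 
                q=proj(c,np.c_[x+r*np.cos(th),y+r*np.sin(th),np.full(72,.11)]); return cv2.remap(m,q[:,0].astype(np.float32)[None],q[:,1].astype(np.float32)[None],1).mean()
            best.append((cov(.026)-cov(.034),x,y))
    best.sort(reverse=True); b=np.array(best[:10]); print(b[0],b[:,1:].mean(0))
im=cv2.imread("pics/side1.png")
o=robot.get_obs()["position"]
print("lid expect px (TCP-derived)",proj("side",[[o[0],o[1],.18]]))
E
```

```text
pan [[0.5931084  0.03516599]] pan side rim [[ 0.21646613 -0.02745453]]
cork side [[ 0.47988836 -0.39463828]] foot [[ 0.47854517 -0.38814762]]
top 277 [382. 196.] [400. 214.]
[ 0.9968397  0.483     -0.403    ] [ 0.4827 -0.4027]
side 115 [284. 146.] [299. 155.]
[ 0.908705  0.483    -0.399   ] [ 0.483  -0.3992]
lid expect px (TCP-derived) [[277.82737777 155.46554538]]
```

```bash
python3 -m jog '{"dp":[[10,-17,0],[28,-46,0],[46,-76,0],[60,-99,0],[66,-108,0],[66,-108,0],[66,-108,0],[66,-108,15],[66,-108,32],[66,-108,48],[66,-108,55],[66,-108,55]],"delta_rot":[[0,0,0],[0,0,0],[0,0,0],[0,0,0],[0,0,0],[0,0,0],[0,0,0],[0,0,0],[0,0,0],[0,0,0],[0,0,0],[0,0,0]],"gripper":[-1,-1,-1,-1,-1,-1,-1,-1,-1,-1,-1,-1]}'
python3 - <<'E'
from h import *
o=robot.get_obs();p=o["position"];print(p,o["ft_force"])
im=robot.camera("side"); t=robot.camera("top")
lo=p[2]-.023+.0  # lid origin
q=proj("side",[[.483,-.401,.11],[p[0],p[1],p[2]-.014]]); print(q)
cv2.imwrite("pics/s4.png",np.hstack([cv2.resize(im[105:195,250:340],(400,400),interpolation=cv2.INTER_CUBIC),cv2.resize(t[165:255,350:440],(400,400),interpolation=cv2.INTER_CUBIC)])[:,:,::-1])
E
```

```text
time: 8.35
position: [0.4825, -0.3988, 0.1425]
tool_rot: [-0.146, 0.989, 0.002, -0.001]
ft_force: [-0.2, -0.9, -2.8]
grip_width: 0.0294
grip_force: 35.0
[ 0.48247985 -0.39878877  0.14248423] [-0.1897793  -0.86998383 -2.77127273]
[[291.50323525 150.21625837]
 [291.59321192 146.96391911]]
```

View pics/s4.png

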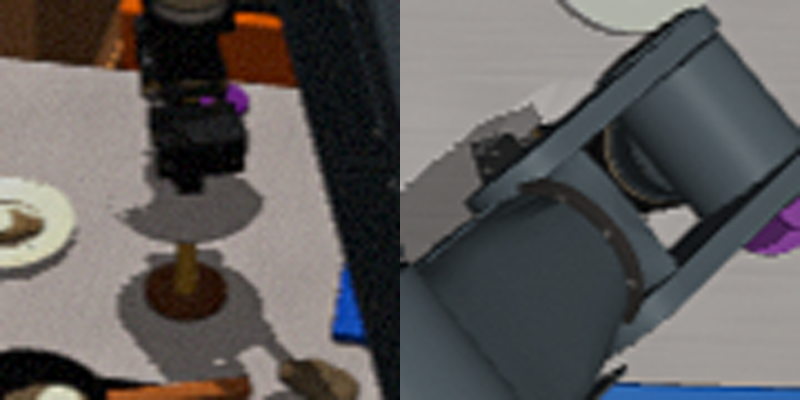

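The lid hangs level above the post at left-panel (190,210). Lowering it gently.

```bash
python3 -m jog '{"dp":[[0,-1,4],[0,-1,8],[0,-1,10],[0,-1,12],[0,-1,13],[0,-1,14],[0,-1,14],[0,-1,14]],"delta_rot":[[0,0,0],[0,0,0],[0,0,0],[0,0,0],[0,0,0],[0,0,0],[0,0,0],[0,0,0]],"gripper":[-1,-1,-1,-1,-1,-1,-1,-1]}'
```

```text
time: 9.25
position: [0.4828, -0.402, 0.1296]
tool_rot: [-0.146, 0.989, -0.0, 0.0]
ft_force: [0.4, 0.2, -1.9]
grip_width: 0.0293
grip_force: 35.0
```

```bash
python3 -m jog '{"dp":[[0,0,1],[0,0,1],[0,0,2],[0,0,2]],"delta_rot":[[0,0,0],[0,0,0],[0,0,0],[0,0,0]],"gripper":[-1,-1,-1,-1]}';  python3 -m jog '{"dp":[[0,0,1],[0,0,1],[0,0,1]],"delta_rot":[[0,0,0],[0,0,0],[0,0,0]],"gripper":[-1,-1,-1]}'
```

```text
time: 9.65
position: [0.4828, -0.4019, 0.1274]
tool_rot: [-0.146, 0.989, 0.0, -0.0]
ft_force: [-1.2, 0.0, -2.7]
grip_width: 0.0291
grip_force: 35.0
time: 9.95
position: [0.4829, -0.4021, 0.1268]
tool_rot: [-0.146, 0.989, -0.0, 0.0]
ft_force: [-1.2, -0.2, 0.5]
grip_width: 0.0296
grip_force: 35.0
```

```bash
python3 -m jog '{"dp":[[0,0,0],[0,0,0],[0,0,0],[0,0,0],[0,0,-10],[0,0,-30],[0,0,-55],[0,0,-80],[0,0,-80]],"delta_rot":[[0,0,0],[0,0,0],[0,0,0],[0,0,0],[0,0,0],[0,0,0],[0,0,0],[0,0,0],[0,0,0]],"gripper":[-0.2,0,0.1,0.1,0.1,0.1,0.1,0.1,0.1]}'
python3 - <<'E'
from h import *
o=robot.get_obs();print(o["position"],o["ft_force"],R.from_quat(o["tool_rot"]).as_matrix().round(3).tolist())
u=np.array([-.953,-.303]) # handle dir
pan=np.array([.593,.035]);
for n,c,l in(("pan",pan,.125),("skil",np.array([.588,-.17]),.138)): print(n,c+u*l)
E
```

```text
time: 10.85
position: [0.4848, -0.4042, 0.2113]
tool_rot: [-0.146, 0.989, -0.004, 0.002]
ft_force: [1.2, -0.9, -0.3]
grip_width: 0.048
grip_force: 0.0
[ 0.48479356 -0.40416532  0.21133181] [ 1.23889258 -0.86933555 -0.25460994] [[-0.958, -0.288, 0.006], [-0.288, 0.958, -0.007], [-0.004, -0.009, -1.0]]
pan [ 0.473875 -0.002875]
skil [ 0.456486 -0.211814]
```

```bash
python3 -m jog '{"dp":[[-5,15,0],[-15,50,0],[-28,92,0],[-42,138,0],[-56,186,0],[-70,234,0],[-84,282,0],[-97,324,0],[-108,360,0],[-115,384,0],[-115,384,10],[-115,384,20]],"delta_rot":[[0,0,0],[0,0,0],[0,0,0],[0,0,0],[0,0,0],[0,0,0],[0,0,0],[0,0,0],[0,0,0],[0,0,-0.015],[0,0,-0.015],[0,0,-0.015]],"gripper":[0.1,0.1,0.1,0.1,0.1,0.1,0.1,0.1,0.1,0.1,0.1,0.1]}'
python3 -m jog '{"dp":[[0,0,25],[0,0,55],[0,0,80],[0,0,80],[0,0,80]],"delta_rot":[[0,0,0],[0,0,0],[0,0,0],[0,0,0],[0,0,0]],"gripper":[0.1,0.1,0.1,0.1,0.1]}'
python3 - <<'E'
from h import *
o=robot.get_obs();p=o["position"];print(p,o["ft_force"])
im=robot.camera("side");im2=robot.camera("top")
cv2.imwrite("pics/s5.png",np.hstack([cv2.resize(im[195:295,210:310],(400,400),interpolation=cv2.INTER_CUBIC),cv2.resize(im[120:190,260:330],(400,400),interpolation=cv2.INTER_CUBIC)])[:,:,::-1])
for n in("lid","lid_knob"):print([(d["rect"],round(d["score"],2)) for d in robot.search_frame(n,"top")])
lk=mask(im,lambda r,g,b:(r<70)&(g<70),(283,130,303,150))
if len(lk):print("knob side",onz("side",[lk.mean(0)],.138))
lk=mask(im2,lambda r,g,b:(r<70)&(g<70),(380,190,405,220))
if len(lk):print("knob top",lk.mean(0),onz("top",[lk.mean(0)],.14))
E
```

```text
time: 12.05
position: [0.4811, -0.0002, 0.1854]
tool_rot: [-0.154, 0.988, 0.0, -0.001]
ft_force: [0.2, -0.6, 0.3]
grip_width: 0.0481
grip_force: 0.0
time: 12.55
position: [0.4817, -0.0019, 0.1057]
tool_rot: [-0.152, 0.988, 0.0, -0.001]
ft_force: [-0.4, 0.5, -0.4]
grip_width: 0.0479
grip_force: 0.0
[ 0.48165759 -0.00191576  0.1057485 ] [-0.36736106  0.49979295 -0.4317394 ]
[([369.4, 182.7, 414.6, 226.4], 0.96), ([290.9, 158.4, 342.4, 201.7], 0.75)]
[([367.5, 182.7, 413.2, 223.9], 0.96)]
knob side [[ 0.48330567 -0.43102345]]
knob top [392.83950617 204.01234568] [[ 0.4826239  -0.40143475]]
```

View pics/s5.png

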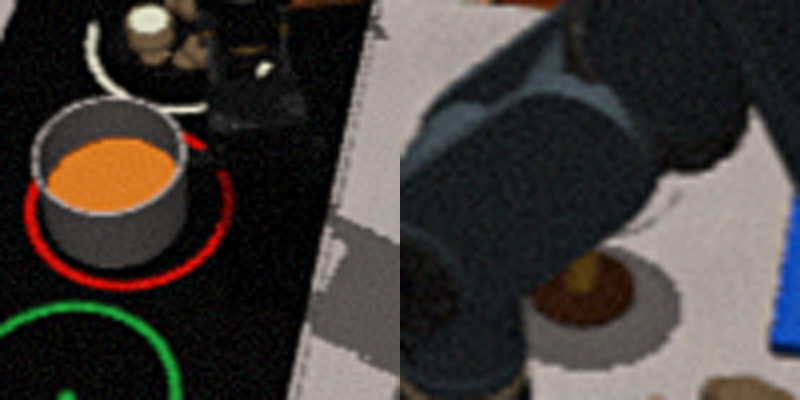

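The lid sits centred on the cork, with its knob at top-view (393,204). The gripper is above the pan handle at left-panel (255,120). Descend and grip.

```bash
python3 -m jog '{"dp":[[0,0,15],[0,0,32],[0,0,46],[0,0,55],[0,0,55],[0,0,55],[0,0,55],[0,0,55],[0,0,55],[0,0,55],[0,0,55]],"delta_rot":[[0,0,0],[0,0,0],[0,0,0],[0,0,0],[0,0,0],[0,0,0],[0,0,0],[0,0,0],[0,0,0],[0,0,0],[0,0,0]],"gripper":[0.1,0.1,0.1,0.1,0.1,-0.3,-0.45,-0.55,-1,-1,-1]}' 45
python3 - <<'E'
from h import *
o=robot.get_obs();p=o["position"];print(p,o["ft_force"],o["moment"],o["grip_width"],R.from_quat(o["tool_rot"]).as_matrix().round(3).tolist())
im=robot.camera("top");P=mask(im,lambda r,g,b:(r>130)&(r>b+60)&(g>90),(230,140,285,200));print("sauce",len(P),onz("top",[P.mean(0)],.07))
h=mask(im,lambda r,g,b:(r>95)&(abs(r-b)<35),(228,140,280,192));w=onz("top",h,.092);c0=circ(w,.063);print("rim",len(h),c0[:2])
E
```

```text
time: 13.85
position: [0.4825, -0.001, 0.0519]
tool_rot: [-0.154, 0.988, -0.0, 0.0]
ft_force: [-0.5, 0.8, 4.0]
grip_width: 0.0174
grip_force: 44.9
[ 0.48250282 -0.00104181  0.0518855 ] [-0.45812726  0.82722299  3.95714831] [0.25220475 0.00124626 0.29913713] 0.017443140220358033 [[-0.953, -0.304, 0.0], [-0.304, 0.953, -0.0], [-0.0, -0.0, -1.0]]
sauce 745 [[0.60166485 0.03600227]]
rim 109 [0.59458821 0.03690881]
```

```bash
python3 -m jog '{"dp":[[-1,2,0],[-2,6,0],[-4,14,0],[-6,23,0],[-9,34,0],[-13,46,0],[-16,58,0],[-19,70,0],[-22,81,0],[-24,90,0],[-26,94,0],[-26,94,0]],"delta_rot":[[0,0,0],[0,0,0],[0,0,0],[0,0,0],[0,0,0],[0,0,0],[0,0,0],[0,0,0],[0,0,0],[0,0,0],[0,0,0],[0,0,0]],"gripper":[-1,-1,-1,-1,-1,-1,-1,-1,-1,-1,-1,-1]}'
python3 -m jog '{"dp":[[-1,2,0],[-2,6,0],[-4,14,0],[-6,23,0],[-9,34,0],[-13,46,0],[-16,58,0],[-19,70,0],[-22,80,0],[-24,87,0],[-25,91,0],[-25,91,0]],"delta_rot":[[0,0,0],[0,0,0],[0,0,0],[0,0,0],[0,0,0],[0,0,0],[0,0,0],[0,0,0],[0,0,0],[0,0,0],[0,0,0],[0,0,0]],"gripper":[-1,-1,-1,-1,-1,-1,-1,-1,-1,-1,-1,-1]}'
cat > pan.py <<'E'
from h import *
o=robot.get_obs();p=o["position"];print(p,o["ft_force"],o["grip_width"])
im=robot.camera("top")
G=mask(im,lambda r,g,b:(g>80)&(g>r+50)&(g>b+30),(165,135,232,205));print("green",circ(onz("top",G,.012),.088)[:2])
h=mask(im,lambda r,g,b:(r>95)&(abs(r-b)<35),(172,140,230,200));w=onz("top",h,.092);print("rim",len(h),circ(w)[:3],circ(w,.0635)[:2])
P=mask(im,lambda r,g,b:(r>130)&(r>b+60)&(g>90),(165,140,235,200));print("sauce",len(P),onz("top",[P.mean(0)],.07))
E
python3 pan.py
```

```text
time: 15.1
position: [0.4795, 0.096, 0.0519]
tool_rot: [-0.152, 0.988, -0.0, 0.001]
ft_force: [-0.3, -2.9, 3.4]
grip_width: 0.0177
grip_force: 44.9
time: 16.3
position: [0.4756, 0.1902, 0.0519]
tool_rot: [-0.152, 0.988, -0.0, 0.0]
ft_force: [0.3, -3.9, 3.9]
grip_width: 0.0173
grip_force: 45.0
[0.47562173 0.19017389 0.05187812] [ 0.3110554  -3.91376528  3.94285688] 0.017257088759375008
green [0.58676622 0.22829626]
rim 119 [0.58839985 0.225477   0.06293773] [0.58788304 0.22540366]
sauce 764 [[0.59447509 0.22552167]]
```

```bash
python3 -m jog '{"dp":[[0,1,0],[0,2,0],[0,3,0],[0,3,0],[0,3,0],[0,3,0],[0,3,0],[0,3,0],[0,3,-20],[0,3,-60],[0,3,-100],[0,3,-100]],"delta_rot":[[0,0,0],[0,0,0],[0,0,0],[0,0,0],[0,0,0],[0,0,0],[0,0,0],[0,0,0],[0,0,0],[0,0,0],[0,0,0],[0,0,0]],"gripper":[-1,-1,-1,-1,-0.5,-0.2,0.1,0.1,0.1,0.1,0.1,0.1]}'
python3 pan.py
```

```text
time: 17.55
position: [0.4775, 0.1945, 0.156]
tool_rot: [-0.153, 0.988, 0.0, 0.005]
ft_force: [0.6, 0.2, 0.3]
grip_width: 0.0473
grip_force: 0.0
[0.47747489 0.19450021 0.15600937] [0.64513559 0.16264095 0.31238377] 0.047342071585755666
green [0.58673821 0.22831808]
rim 120 [0.58757388 0.22729528 0.06316275] [0.58722521 0.22732093]
sauce 606 [[0.6012522  0.22415977]]
```

```bash
python3 -m jog '{"dp":[[5,-14,0],[17,-46,0],[32,-87,0],[49,-133,0],[66,-180,0],[84,-228,0],[101,-275,0],[117,-318,0],[130,-354,0],[140,-381,0],[140,-381,10],[140,-381,20]],"delta_rot":[[0,0,0],[0,0,0],[0,0,0],[0,0,0],[0,0,0],[0,0,0],[0,0,0],[0,0,0],[0,0,0],[0,0,0],[0,0,0],[0,0,0]],"gripper":[0.1,0.1,0.1,0.1,0.1,0.1,0.1,0.1,0.1,0.1,0.1,0.1]}'
python3 -m jog '{"dp":[[0,0,15],[0,0,40],[0,0,50],[0,0,50]],"delta_rot":[[0,0,0],[0,0,0],[0,0,0],[0,0,0]],"gripper":[0.1,0.1,0.1,0.1]}'
python3 - <<'E'
from h import *
o=robot.get_obs();p=o["position"];print(p)
im=robot.camera("side")
print("tcp px",proj("side",[[p[0],p[1],.058]]))
cv2.imwrite("pics/s6.png",cv2.resize(im[120:240,220:340],(600,600),interpolation=cv2.INTER_CUBIC)[:,:,::-1])
E
```

```text
time: 18.8
position: [0.4541, -0.212, 0.1295]
tool_rot: [-0.152, 0.988, 0.002, -0.001]
ft_force: [-1.0, 0.3, 0.4]
grip_width: 0.0479
grip_force: 0.0
time: 19.2
position: [0.454, -0.2096, 0.0794]
tool_rot: [-0.154, 0.988, 0.002, -0.002]
ft_force: [0.2, -0.1, 0.7]
grip_width: 0.048
grip_force: 0.0
[ 0.45395023 -0.20961778  0.07936984]
tcp px [[290.38358276 193.5277064 ]]
```

View pics/s6.png

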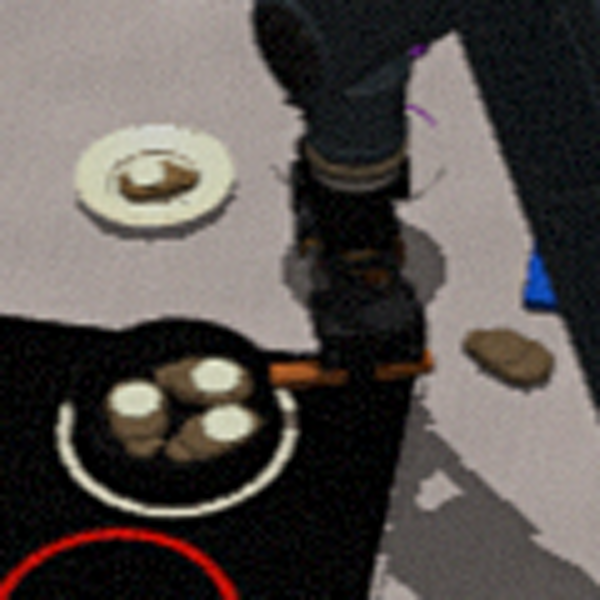

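The fingers straddle the wooden handle at crop (370,350), clear of the oyster at (510,355). Descend and grip.

```bash
python3 -m jog '{"dp":[[0,-3,5],[0,-3,20],[0,-3,33],[0,-3,41],[0,-3,41],[0,-3,41],[0,-3,41],[0,-3,41],[0,-3,41],[0,-3,41],[0,-3,41]],"delta_rot":[[0,0,0],[0,0,0],[0,0,0],[0,0,0],[0,0,0],[0,0,0],[0,0,0],[0,0,0],[0,0,0],[0,0,0],[0,0,0]],"gripper":[0.1,0.1,0.1,0.1,0.1,-0.2,-0.35,-0.5,-1,-1,-1]}' 45
cat > sk.py <<'E'
from h import *
import sys
o=robot.get_obs();p=o["position"];print(p,o["ft_force"],o["grip_width"])
im=robot.camera("top");x0,x1=map(int,sys.argv[1:3])
W=mask(im,lambda r,g,b:(r>160)&(g>160)&(b>150),(x0,155,x1,200))
w=onz("top",W,.035);r=np.hypot(*(w-np.median(w,0)).T); print("shell whites",(r<.045).sum(),w[r<.045].mean(0))
h=mask(im,lambda r,g,b:(r>90)&(r>b+45)&(r>g+25),(x0-5,195,x1+5,236));
if len(h):
    P=onz("top",h,.058);m=P.mean(0);v=np.linalg.svd(P-m)[2][0];print("wood",len(h),m,v)
E
python3 sk.py 300 338; python3 - <<'E'
from h import *
im=cv2.imread("pics/top0.png")[:,:,::-1]
W=mask(im,lambda r,g,b:(r>160)&(g>160)&(b>150),(300,155,338,200));w=onz("top",W,.035);r=np.hypot(*(w-np.median(w,0)).T); print("initial",(r<.045).sum(),w[r<.045].mean(0))
E
```

```text
time: 20.35
position: [0.4569, -0.2148, 0.0409]
tool_rot: [-0.154, 0.988, -0.0, 0.0]
ft_force: [-0.9, 1.4, 3.6]
grip_width: 0.0198
grip_force: 44.9
[ 0.45689867 -0.21483879  0.0408872 ] [-0.89384327  1.40323437  3.64927793] 0.019814802701455646
shell whites 158 [ 0.55855109 -0.17585103]
wood 1 [ 0.50402383 -0.20400053] [1. 0.]
initial 135 [ 0.55156012 -0.1813101 ]
```

```bash
python3 -m jog '{"dp":[[-1,2,0],[-2,6,0],[-4,14,0],[-7,23,0],[-10,34,0],[-14,46,0],[-18,58,0],[-21,70,0],[-25,81,0],[-28,90,0],[-29,95,0],[-29,95,0]],"delta_rot":[[0,0,0],[0,0,0],[0,0,0],[0,0,0],[0,0,0],[0,0,0],[0,0,0],[0,0,0],[0,0,0],[0,0,0],[0,0,0],[0,0,0]],"gripper":[-1,-1,-1,-1,-1,-1,-1,-1,-1,-1,-1,-1]}'
python3 -m jog '{"dp":[[-1,2,0],[-2,6,0],[-4,14,0],[-7,23,0],[-10,34,0],[-14,46,0],[-18,58,0],[-21,70,0],[-25,81,0],[-28,90,0],[-29,95,0],[-29,95,0]],"delta_rot":[[0,0,0],[0,0,0],[0,0,0],[0,0,0],[0,0,0],[0,0,0],[0,0,0],[0,0,0],[0,0,0],[0,0,0],[0,0,0],[0,0,0]],"gripper":[-1,-1,-1,-1,-1,-1,-1,-1,-1,-1,-1,-1]}'
python3 sk.py 235 280; python3 - <<'E'
from h import *
im=robot.camera("top")
cv2.imwrite("pics/t7.png",cv2.resize(im[115:245,150:350],(800,520),interpolation=cv2.INTER_CUBIC)[:,:,::-1])
q=lambda x,y,z,r:proj("top",[[x+r*np.cos(t),y+r*np.sin(t),z] for t in np.linspace(0,6.28,5)])
print("ring ctr px in crop",(proj("top",[[.5863,.0285,.012]])-[150,115])*4,"desired rim extents",((q(.5863,.0285,.054,.08)-[150,115])*4).round(0).tolist())
E
```

```text
time: 21.6
position: [0.4576, -0.1162, 0.0409]
tool_rot: [-0.152, 0.988, -0.001, 0.002]
ft_force: [3.3, -1.7, 2.5]
grip_width: 0.0195
grip_force: 44.8
time: 22.8
position: [0.4557, -0.0165, 0.0409]
tool_rot: [-0.153, 0.988, -0.0, 0.001]
ft_force: [2.3, -2.1, 4.2]
grip_width: 0.0197
grip_force: 44.8
[ 0.45568285 -0.01649687  0.04086601] [ 2.30354048 -2.1323913   4.1821564 ] 0.01973637879069249
shell whites 138 [0.56992643 0.00725109]
wood 9 [0.50408307 0.06815213] [-0.22586707 -0.97415813]
ring ctr px in crop [[428.09867685 231.94989052]] desired rim extents [[429.0, 128.0], [328.0, 221.0], [423.0, 321.0], [524.0, 227.0], [429.0, 128.0]]
```

View pics/t7.png

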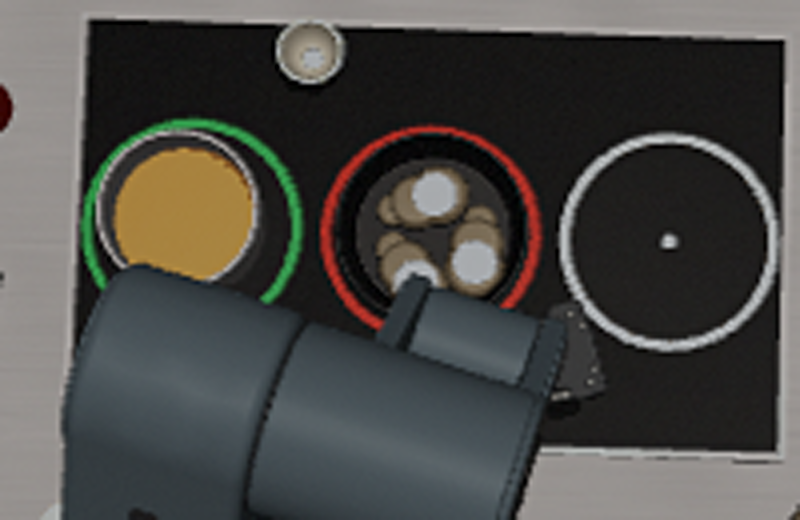

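```bash
python3 - <<'E'
from h import *
def cc(im,box):
    x0,y0,x1,y1=box;a=im[y0:y1,x0:x1].astype(int);m=((a.min(2)>150)).astype(np.uint8)
    n,l,s,c=cv2.connectedComponentsWithStats(m); return [(s[i,4],onz("top",[c[i]+[x0,y0]],.035)[0].round(4).tolist()) for i in range(1,n) if s[i,4]>20]
print(cc(cv2.imread("pics/top0.png"),(304,154,334,196))); im=robot.camera("top"); print(cc(im[:,:,::-1],(246,154,276,190)))
im2=robot.camera("side")
def cs(im,box):
    x0,y0,x1,y1=box;a=im[y0:y1,x0:x1].astype(int);m=((a.min(2)>150)).astype(np.uint8)
    n,l,s,c=cv2.connectedComponentsWithStats(m); return [(s[i,4],onz("side",[c[i]+[x0,y0]],.035)[0].round(4).tolist()) for i in range(1,n) if s[i,4]>15]
print(cs(cv2.imread("pics/side0.png"),(240,190,275,215)));print(cs(im2[:,:,::-1],(215,215,275,262)))
E
```

```text
[(np.int32(80), [0.6169, -0.1699]), (np.int32(82), [0.5617, -0.2063]), (np.int32(79), [0.5428, -0.1583])]
[(np.int32(85), [0.6156, 0.0246]), (np.int32(83), [0.56, -0.0104]), (np.int32(27), [0.5511, 0.0381])]
[(np.int32(39), [0.562, -0.2073]), (np.int32(39), [0.6168, -0.1708]), (np.int32(39), [0.5424, -0.1577])]
[(np.int32(16), [0.5407, -0.0745]), (np.int32(56), [0.5616, -0.0095]), (np.int32(57), [0.6172, 0.0246]), (np.int32(59), [0.5434, 0.0373])]
```

```bash
python3 -m jog '{"dp":[[0,1,0],[-1,2,0],[-1,4,0],[-1,4,0],[-1,4,0],[-1,4,0],[-1,4,0],[-1,4,0],[-1,4,-20],[-1,4,-60],[-1,4,-110],[-1,4,-140]],"delta_rot":[[0,0,0],[0,0,0],[0,0,0],[0,0,0],[0,0,0],[0,0,0],[0,0,0],[0,0,0],[0,0,0],[0,0,0],[0,0,0],[0,0,0]],"gripper":[-1,-1,-1,-1,-0.5,-0.2,0.1,0.1,0.1,0.1,0.1,0.1]}'
python3 -m jog '{"dp":[[-20,14,0],[-50,40,0],[-80,75,0],[-100,115,0],[-120,160,0],[-130,205,0],[-135,250,0],[-135,250,0]],"delta_rot":[[0,0,0],[0,0,0.1],[0,0,0.2],[0,0,0.3],[0,0,0.43],[0,0,0.43],[0,0,0.43],[0,0,0.43]],"gripper":[-1,-1,-1,-1,-1,-1,-1,-1]}'
python3 - <<'E'
from h import *
im=robot.camera("top");s=robot.camera("side");o=robot.get_obs();print(o["position"],R.from_quat(o["tool_rot"]).as_matrix().round(3).tolist())
print("bottle cap",onz("top",[[78/3.3+110,70/3.3+110]],.16),"bottle base",onz("top",[[122/3.3+110,120/3.3+110]],.02))
cv2.imwrite("pics/top8.png",im[:,:,::-1]);cv2.imwrite("pics/side8.png",s[:,:,::-1])
cv2.imwrite("pics/t8.png",np.hstack([cv2.resize(im[135:245,220:300],(436,600),interpolation=cv2.INTER_CUBIC),cv2.resize(s[205:305,215:275],(360,600),interpolation=cv2.INTER_CUBIC)])[:,:,::-1])
def cc(c,im,box):
    x0,y0,x1,y1=box;a=im[y0:y1,x0:x1].astype(int);m=((a.min(2)>150)).astype(np.uint8)
    n,l,s,q=cv2.connectedComponentsWithStats(m); return [(s[i,4],onz(c,[q[i]+[x0,y0]],.035)[0].round(4).tolist()) for i in range(1,n) if s[i,4]>20]
print(cc("top",im,(246,154,276,196)))
E
```

```text
time: 24.2
position: [0.4544, -0.0118, 0.183]
tool_rot: [-0.153, 0.988, -0.0, 0.001]
ft_force: [-0.0, -1.1, 0.3]
grip_width: 0.0479
grip_force: 0.0
time: 25.0
position: [0.5048, 0.2721, 0.1799]
tool_rot: [0.058, 0.998, 0.001, -0.001]
ft_force: [-0.4, -1.0, -0.7]
grip_width: 0.0011
grip_force: 0.0
[0.50592308 0.26790209 0.17982051] [[-0.993, 0.119, -0.002], [0.119, 0.993, -0.001], [0.002, -0.001, -1.0]]
bottle cap [[0.68270869 0.40576245]] bottle base [[0.66389079 0.39853881]]
[(np.int32(84), [0.6152, 0.027]), (np.int32(85), [0.5592, -0.0071]), (np.int32(87), [0.5426, 0.0405])]
```

View pics/t8.png

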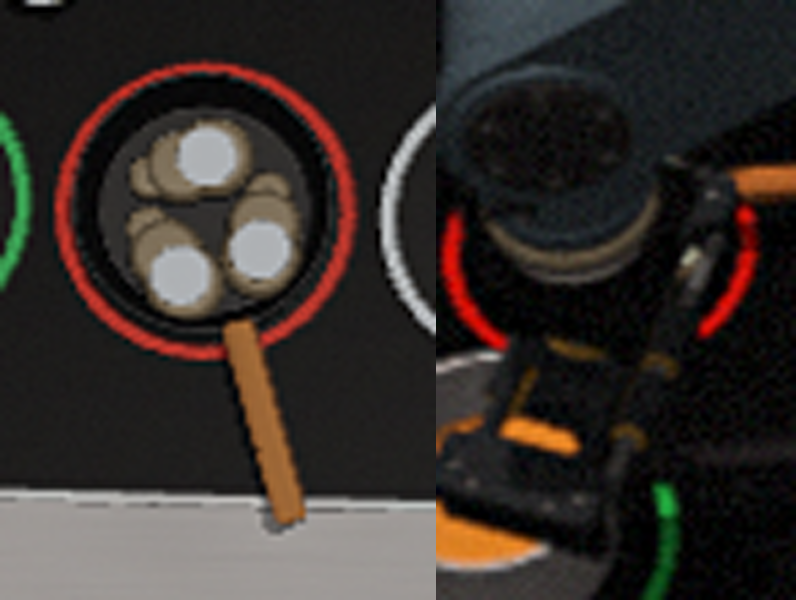

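The skillet's floor (205,211) is concentric with the red ring (206,211), so it is well centred. Next is the lever: position behind it and descend.

```bash
python3 -m jog '{"dp":[[15,30,0],[35,70,0],[55,110,0],[70,140,0],[74,147,0],[74,147,0],[74,147,20],[74,147,50],[74,147,80],[74,147,97],[74,147,97],[74,147,97]],"delta_rot":[[0,0,0],[0,0,0],[0,0,0],[0,0,0],[0,0,0],[0,0,0],[0,0,0],[0,0,0],[0,0,0],[0,0,0],[0,0,0],[0,0,0]],"gripper":[-1,-1,-1,-1,-1,-1,-1,-1,-1,-1,-1,-1]}'
python3 -m jog '{"dp":[[-5,0,0],[-12,0,0],[-18,0,0],[-24,0,0],[-30,0,0],[-36,0,0],[-42,0,0],[-48,0,0],[-54,0,0],[-60,0,0],[-60,0,0]],"delta_rot":[[0,0,0],[0,0,0],[0,0,0],[0,0,0],[0,0,0],[0,0,0],[0,0,0],[0,0,0],[0,0,0],[0,0,0],[0,0,0]],"gripper":[-1,-1,-1,-1,-1,-1,-1,-1,-1,-1,-1]}'
```

```text
time: 26.3
position: [0.453, 0.4203, 0.0836]
tool_rot: [0.062, 0.998, -0.0, -0.0]
ft_force: [-0.7, 0.9, -0.9]
grip_width: 0.0005
grip_force: 0.0
time: 27.4
position: [0.5128, 0.4144, 0.0834]
tool_rot: [0.062, 0.998, 0.0, 0.0]
ft_force: [-0.2, 0.0, -0.1]
grip_width: 0.0004
grip_force: 0.0
```

```bash
python3 -m jog '{"dp":[[-5,0,0],[-10,0,0],[-14,0,0],[-18,0,0],[-18,0,0]],"delta_rot":[[0,0,0],[0,0,0],[0,0,0],[0,0,0],[0,0,0]],"gripper":[-1,-1,-1,-1,-1]}'
python3 - <<'E'
from h import *
im=robot.camera("side");t=robot.camera("top");print(robot.get_obs()["ft_force"])
cv2.imwrite("pics/l9.png",np.hstack([cv2.resize(im[310:390,180:280],(500,400),interpolation=cv2.INTER_CUBIC),cv2.resize(t[165:225,110:155],(300,400),interpolation=cv2.INTER_CUBIC)])[:,:,::-1])
E
```

```text
time: 27.9
position: [0.5301, 0.4123, 0.0835]
tool_rot: [0.062, 0.998, 0.0, 0.0]
ft_force: [0.2, -0.2, -1.2]
grip_width: 0.0004
grip_force: 0.1
[ 0.08904491  0.66751868 -0.12584036]
```

View pics/l9.png

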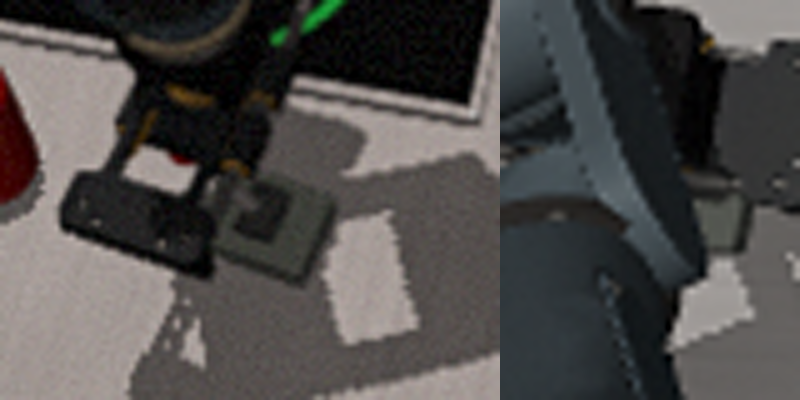

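The lever is ahead of the fingers (red at (180,157)) and moving easily. Continuing until a stop is felt.

```bash
python3 -m jog '{"dp":[[-3,0,0],[-6,0,0],[-9,0,0],[-9,0,0]],"delta_rot":[[0,0,0],[0,0,0],[0,0,0],[0,0,0]],"gripper":[-1,-1,-1,-1]}'; python3 -m jog '{"dp":[[-3,0,0],[-6,0,0],[-6,0,0]],"delta_rot":[[0,0,0],[0,0,0],[0,0,0]],"gripper":[-1,-1,-1]}'
```

```text
time: 28.4
position: [0.5311, 0.4121, 0.0835]
tool_rot: [0.062, 0.998, -0.001, -0.007]
ft_force: [-13.4, 3.2, 7.7]
grip_width: 0.0005
grip_force: 6.7
time: 28.7
position: [0.5313, 0.412, 0.0835]
tool_rot: [0.062, 0.998, -0.001, -0.013]
ft_force: [-24.4, 5.5, 13.6]
grip_width: 0.0005
grip_force: 11.7
```

It hit a hard stop at x ≈ 0.531. Back off, raise and check.

```bash
python3 -m jog '{"dp":[[10,0,0],[25,0,0],[50,0,0],[75,0,0],[75,0,-30],[75,0,-75],[75,0,-120],[90,-30,-140],[110,-60,-140],[125,-90,-140],[125,-90,-140]],"delta_rot":[[0,0,0],[0,0,0],[0,0,0],[0,0,0],[0,0,0],[0,0,0],[0,0,0],[0,0,0],[0,0,0],[0,0,0],[0,0,0]],"gripper":[-1,-1,-1,-1,-1,-1,-1,-1,-1,-1,-1]}'
python3 - <<'E'
from h import *
im=robot.camera("side");t=robot.camera("top")
RD=lambda r,g,b:(r>90)&(r>g+60)&(r>b+60)
a=mask(im,RD,(205,325,250,355));b=mask(t,RD,(126,165,150,205));print(len(a),len(b))
if len(a) and len(b):print(a.mean(0),b.mean(0),tri(a.mean(0),b.mean(0)))
v=np.vstack([np.hstack([cv2.resize(im[120:390,150:330],(400,600),interpolation=cv2.INTER_CUBIC),cv2.resize(t[110:240,115:201],(400,600),interpolation=cv2.INTER_CUBIC)])])
cv2.imwrite("pics/f10.png",v[:,:,::-1])
for n in("lid_knob","ramekin","salt_jar"):print(n,[(d["rect"],round(d["score"],2)) for d in robot.search_frame(n,"top")][:2])
E
```

```text
time: 29.8
position: [0.4058, 0.3334, 0.2237]
tool_rot: [0.062, 0.998, -0.001, -0.001]
ft_force: [0.7, 0.3, -0.9]
grip_width: 0.0007
grip_force: 0.0
59 45
[216.59322034 337.6779661 ] [136.04444444 176.15555556] (array([0.55293943, 0.40964381, 0.09347063]), np.float64(0.0009425445379667437))
lid_knob [([366.7, 185.2, 414.2, 226.5], 0.85), ([154.2, 267.3, 190.1, 306.7], 0.57)]
ramekin [([218.1, 119.4, 234.8, 135.6], 0.74)]
salt_jar [([157.5, 236.7, 174.1, 258.0], 0.77)]
```

View pics/f10.png

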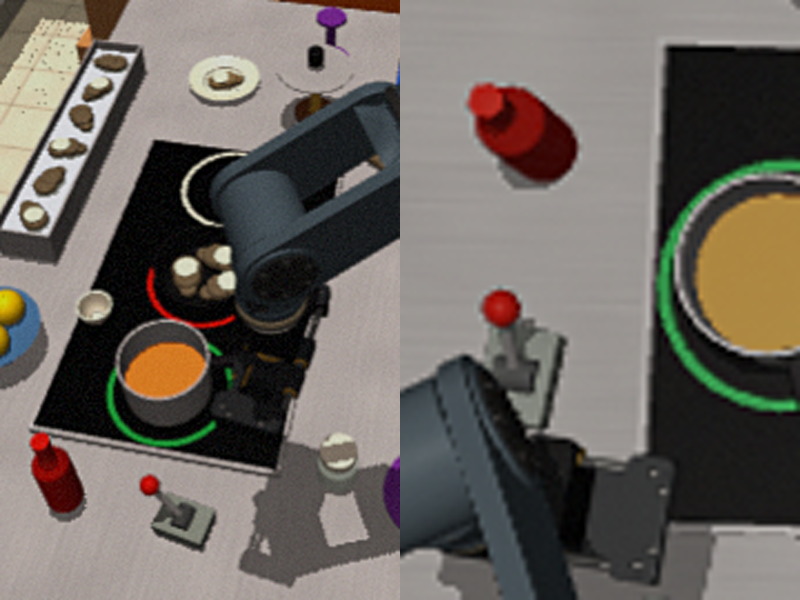

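The final view shows the lid level on the cork (315,75), the saucepan in the green ring and the skillet in the red ring. The lever is hard over, with its tip at (150,485). The reaction angle of about 0.5 rad matches the end stop, and the robot is clear. Handing in.

```bash
python3 -c "
from rig import robot
print(robot.hand_in())"
```

```text
the job is handed in; nothing more can be done
None
```

I handed in the finished job at about 30 s of robot time: the lid is on the cork stand, the saucepan is in the green ring, the skillet is in the red ring and the heat lever is pushed over to its stop.

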